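Thread the locking rod of a freezer rack

ROBOT

A 6-joint arm with a two-finger parallel gripper is mounted at the origin on the work surface. World frame = base frame: x ahead of the robot, y to its left, z up, the work surface at z = 0. Lengths are in m, angles in rad, forces in N, time in s.
With the tool pointing down it reaches from about 0.3 to 0.95 m from the base axis. Payload 3.1 kg.
Tool frame: the origin (TCP) lies at the very end of the fingers, on their centre line; the grasp point (between the pads) lies 19 mm behind it (env.grip_depth is the distance from the TCP to the grasp point, in m); z points along the fingers, y is the line along which they close (so a half turn about z gives the same grasp; the last joint's range is limited). The gripper opens to 85 mm and grips with 20 to 120 N. Pads are 22 mm wide; open, the fingers measure 114 mm over their backs; the gripper's body (76 mm by 85 mm) begins 54 mm behind the grasp point. The pads swing forward as they close: fully open they stand 13 mm farther back than shut.
Start: joints at [-0.07, 0.308, 1.634, -0, 1.2, -0.07], TCP at [0.625, -0, 0.231] pointing down, gripper open.
Joint ranges: [-3.06, 3.06], [-0.79, 1.96], [0.05, 2.63], [-1.19, 4.34], [0.05, 2.64], [-2.94, 2.94]. Speed limits (rad/s): [2.79, 2.79, 3.14, 3.14, 3.14, 3.14].

INTERFACE

Orientations are given as a unit quaternion [x, y, z, w].
In Python, from station import readout, eyes, env gives the robot as it stands.
- The arm moves only by the tool servo_tool, never from a script. Its argument "moves" is one flat list of numbers, 6 for each row, row after row: the shift along the tool's x, y, z in cm, then the turn, a rotation vector about the tool's x, y, z in degrees. In form: [x, y, z, ax, ay, az, x, y, z, ax, ay, az, ...]. A call has 1 to 8 rows; each row shifts and turns the commanded pose from where the row before left it, along the tool's axes as they then stand; what a row does not reach is not made up. A row lasts 1/10 s, in which the tool goes at most 50 mm and 8.59 degrees, less where a joint would pass 70% of its speed; a pose out of reach is approached as far as the arm can. A call with a gripper value outside its range is refused whole. "fingers" is the opening in per cent of the stroke, from 0 (shut) to 100 (fully open), set as the call begins (left out, the last holds). The fingers move at their own pace and stop on an object; "squeeze" is the grip in N (left out, the last holds). Time passes only in rows, so rows that do not move let the fingers close. It gives the time, the measured TCP pose, the force, the opening and the grip force at its end, in the units of the state.
- readout.state(): the state, without advancing time (a new reading comes with each control period).
- eyes.read_camera(name): name is "scene" or "side" or "wrist"; returns a dict with "frame" (400x640x3 uint8, blue, green, red), "vertical_fov" (degrees; the focal length in pixels is half the picture's height over the tangent of half this angle, whatever the lens; pixels are square), "cx", "cy" (the principal point, pixels), "R" (3x3) and "t" (3): a world point X has camera coordinates R X + t; the wrist camera has in their place "hand_eye" (4x4, takes a point from camera to tool coordinates, whose origin is the TCP and whose axes are the flange's). Camera axes: x right, y down, z forward; pixel columns grow to the right and rows downward; lengths in m; the calibration is good to about 2 mm. The wrist camera is an equidistant fisheye: a pixel r from the principal point sees the ray r / f radians off the axis. A picture is of the moment at which its call begins: read the wrist's pose just before it. There is no depth.
- env.hand_in(): hands the job in; it is judged then, once.
The state is a dict: "time_s": time; "joint_pos": joint angles; "joint_velocities": joint speeds; "tau": joint torques, N m; "ee_pos": TCP position; "ee_rot": TCP orientation; "force": force on the tool from outside, world axes, zero at the start; "ft_torque": the same for the moment, N m; "opening": opening from 0.0 (shut) to 1.0 (fully open); "grasp_force": force on a finger pad.
Only numpy, scipy, OpenCV 4.12 (cv2) and the standard library are available. Lean on these libraries where they do the work, as an engineer would, in place of code of your own. Each camera call takes 0.05 s, during which the arm holds its last target. There are 200 camera calls.

TASK

Push the rack's upper tray gently all the way in, then take the longer of the two locking rods from the stand and thread it down through the holes of all three front lugs until its collar rests on the top lug, and let go. Feel for the hole, because the rack stands loose in its cradle, and never lean hard on the rack or the rod. Leave the shorter rod and everything else on the bench where it is.

Things in the scene. Friction and masses are not known exactly. Their poses are not given: they have to be found in the camera images.
- cradle: Grey plastic base fixed to the bench, 170 (x) by 190 (y) mm, floor 8 mm thick, rims 22 mm high at back and both ends. Origin: centre of its underside. Its -x side is the front, +y runs along the front. In it stands a freezer rack with two trays, one above the other, and three lugs sticking out of its front.
- rack_seat (a point): Fixed point of the cradle, middle of its floor, 8 mm above its origin. The aluminium rack standing here is 140 by 140 mm, its top at most 130 mm above the bench. THE RACK ITSELF IS NOT MEASURED: in cradle x it is exact, but in y it stands anywhere from 15 mm to one side to 15 mm to the other side of the cradle's middle. It slips there only above about 40 N.
- lug_line (a point): Fixed point of the cradle at its x = -90, y = 0, z = 124 mm: where the top lug's hole would be, tray home and rack in the middle. The true holes are shifted from it along cradle y by the rack's unknown -15 to +15 mm. Each lug: steel plate 30 (x) by 70 (y) by 6 mm with a vertical 12 mm hole in its middle. Vial caps (up to z 126) begin 30 mm behind the hole line.
- lug_low (a point): Fixed point of the cradle at x = -90, y = 0, z = 18 mm: underside of the lowest lug (part of the rack), with the same unknown y shift. The middle lug, on the lower tray, has its underside at z = 60 mm; that tray is home or up to 1.5 mm out towards -x and slides with about 3 N, so the rod's nose draws it into line. The top lug is on the upper tray, z = 118 to 124 mm.
- upper_tray (a joint): How far the upper tray is pulled out towards the cradle's -x, m: 0 = home against its stop, at most 0.055. It slides with about 2.5 N and stays where left. It carries the top lug, whose straight front edge is at cradle x = -105 mm minus this value, z 118 to 124 mm, 70 mm wide; push there towards cradle +x.
- rod: The longer locking rod, about 110 g: steel, 10 mm diameter, 113 mm long below its collar (20 mm diameter, 5 mm thick), a black grip block on top, 156 mm overall. Origin at the nose's tip, z up along the rod. It stands upright in a hole of the stand, tip 10 mm above the bench, about 1 mm of play.
- rod_tip (a point): The longer rod's tip (lower end), same point as its origin. The nose tapers from 10 to 8 mm diameter over the last 3 mm. With the rod home, collar on the top lug, the tip is 11 mm above the cradle's underside.
- rod_grip (a point): Near the middle of the longer rod's grip block (14 mm in rod x, 30 mm in rod y, 38 mm high), 140 mm above the tip; grasp here from above across the 14 mm (rod x).
- stand: White plastic block fixed to the bench, 70 (x) by 150 (y) by 70 mm high, origin at the centre of its underside, with two 12 mm holes 60 mm deep at y = -45 and +45 mm. The longer rod is in one of them, the shorter in the other.
- short_rod: The shorter locking rod, the same but 80 mm long below its collar (123 mm overall), origin at its tip; leave it.
- cryobox: Closed white sample box 133 by 133 by 52 mm, origin under its centre; leave it.
- jar: Amber glass jar, 60 mm diameter, 85 mm high, origin under its centre; leave it.
- flask: White bottle, 66 mm diameter, 150 mm high, origin under its centre; leave it.
- pot: Clear plastic pot, 44 mm diameter, 60 mm high, origin under its centre; leave it.
- tray_bin: Open grey bin 160 by 110 by 50 mm, origin under its centre; leave it.
- scraper: Frost scraper (spatula) 180 mm long lying on the bench; leave it.
Mind the look-alikes: they are no part of the job. Leave any orange, turquoise or yellow look-alike of the rod alone.

How it is judged:
On the way, in this order (a step that is already met when the one before it is completed fails the run):
1. the upper tray is pushed home (value of joint upper_tray below 0.003 m), for 0.2 s.
2. the longer rod's tip is below the middle lug, in line with the holes (x of rod_tip in the frame of cradle between -0.097 and -0.083 m and y of rod_tip in the frame of cradle between -0.02 and 0.02 m and z of rod_tip in the frame of cradle below 0.056 m and angle between rod's own z axis and vertical below 0.1 rad), for 0.1 s.
At the end, for the whole second after the job is handed in: The longer rod stands upright (within 0.08 rad) through all three lugs, its tip 5 to 15 mm above the cradle's underside (nominal 11 mm, collar on the top lug), at cradle x -83 to -97 mm and y within 20 mm of the middle, at rest; the upper tray is home within 4 mm (x of rod_tip in the frame of cradle between -0.097 and -0.083 m and y of rod_tip in the frame of cradle between -0.02 and 0.02 m and z of rod_tip in the frame of cradle between 0.005 and 0.015 m and angle between rod's own z axis and vertical below 0.08 rad and value of joint upper_tray below 0.004 m and linear speed of rod below 0.02 m/s); the robot touches nothing.
It fails at once if the longer rod pressed against the rack with more than 40 N (contact force between rod and cradle above 40 N).
It fails at once if the robot itself pressing on the rack with more than 40 N (contact force between any of the arm, the fingers and cradle above 40 N).
It fails at once if a bystander moved more than 30 mm (distance of any of short_rod, cryobox, jar, flask, pot, tray_bin, scraper from where it was at the start of the episode above 0.03 m).
It also fails if it takes over 72 s, if anything falls off the work surface, if the arm or the gripper's body presses on something with over 40 N, if the wrist force passes 120 N, or if a joint passes its speed limit or range.

## Working session

There is one attempt and no reset: what is moved stays moved. The work goes in short steps, Python scripts to look and compute and a tool call to move; the robot and the scene stay as the last step left them, time stands still between calls to the robot, and variables do not carry over. Pictures are saved under pics/ and viewed, at most 10 in all, crops included, and the job is handed in when it is done.

Besides the shell and the picture viewer there is one more tool, called after ">>>" in YAML: its name, and indented under it one key for each argument. servo_tool: Moves the arm, as the interface text tells. Its arguments: {"type":"object","properties":{"moves":{"type":"array"},"fingers":{"type":"number"},"squeeze":{"type":"number"}},"required":["moves"]}

```bash
mkdir -p pics; ls; cat > h.py <<'E'
import numpy as np, cv2
from station import readout, eyes, env
from scipy.spatial.transform import Rotation as Ro
def foc(c): return c['frame'].shape[0]/2/np.tan(np.radians(c['vertical_fov'])/2)
def ray(c,u,v,st=None):
    f=foc(c); p=np.array([u-c['cx'],v-c['cy']])/f
    if 'R' in c:
        R=np.array(c['R']);t=np.array(c['t']); d=R.T@np.array([p[0],p[1],1]); return -R.T@t,d/np.linalg.norm(d)
    r=np.linalg.norm(p); s=np.sin(r)/r if r>1e-9 else 1
    d=np.array([p[0]*s,p[1]*s,np.cos(r)]); H=np.array(c['hand_eye']); A=Ro.from_quat(st['ee_rot']).as_matrix()
    return A@H[:3,3]+st['ee_pos'], A@H[:3,:3]@d
def atz(c,u,v,z,st=None):
    o,d=ray(c,u,v,st); return o+d*(z-o[2])/d[2]
def proj(c,X,st=None):
    X=np.array(X,float)
    if 'R' in c:
        q=np.array(c['R'])@X+c['t']; return foc(c)*q[:2]/q[2]+[c['cx'],c['cy']]
    H=np.array(c['hand_eye']); A=Ro.from_quat(st['ee_rot']).as_matrix()
    q=A.T@(X-st['ee_pos']); q=H[:3,:3].T@(q-H[:3,3]); n=np.hypot(q[0],q[1]); th=np.arctan2(n,q[2])
    return foc(c)*th*q[:2]/n+[c['cx'],c['cy']]
E
python3 - <<'E'
from h import *
import pickle
st=readout.state(); print(st)
D={'st':st}
for n in ['scene','side','wrist']:
    c=eyes.read_camera(n); D[n]=c; cv2.imwrite(f'pics/{n}0.png',c['frame']); print(n,{k:v for k,v in c.items() if k!='frame'})
pickle.dump(D,open('d0.pkl','wb'))
E
```

```text
pics
{'time_s': 0.0, 'joint_pos': array([-6.97049421e-02,  3.09005267e-01,  1.63519957e+00,  1.98963845e-05,
        1.19968099e+00, -6.96986352e-02]), 'joint_velocities': array([ 0.00013997, -0.00095542, -0.00022767, -0.00063157,  0.00110579,
       -0.0009872 ]), 'tau': array([ 1.43707580e-04, -4.15252447e+01, -2.76667070e+01, -1.74997494e-04,
        1.01000658e-02, -1.14578896e-05]), 'ee_pos': array([6.24178378e-01, 3.28698319e-05, 2.30040703e-01]), 'ee_rot': array([ 0.7071111 ,  0.70710153, -0.00074533, -0.00087134]), 'force': array([0.15531168, 0.56599548, 0.32631018]), 'ft_torque': array([-0.05692575,  0.01905876, -0.05197805]), 'grasp_force': 0.0, 'opening': 0.9992043025547321}
scene {'vertical_fov': 44.58911686577768, 'cx': 317.4151688807443, 'cy': 200.2133532645364, 'R': array([[ 0.81834306,  0.57469965, -0.00591184],
       [ 0.35367931, -0.51167599, -0.78300614],
       [-0.4530183 ,  0.63867675, -0.62198587]]), 't': array([-0.44221408, -0.11265136,  1.50321286])}
side {'vertical_fov': 57.78576623165039, 'cx': 317.8978081319996, 'cy': 197.78427137041797, 'R': array([[ 0.99931907, -0.03668779,  0.00392509],
       [-0.02298493, -0.7022058 , -0.71160291],
       [ 0.02886336,  0.71102814, -0.70257091]]), 't': array([-0.52777981,  0.10532311,  1.24045218])}
wrist {'vertical_fov': 65.70646984690485, 'cx': 319.8286077231769, 'cy': 198.48386354791842, 'hand_eye': array([[ 7.75277790e-04, -9.56229188e-01, -2.92617736e-01,
         7.55602678e-02],
       [ 9.99999699e-01,  7.40770483e-04,  2.28732545e-04,
        -1.61428110e-04],
       [-1.95815477e-06, -2.92617825e-01,  9.56229475e-01,
        -1.42477471e-01],
       [ 0.00000000e+00,  0.00000000e+00,  0.00000000e+00,
         1.00000000e+00]])}
```

View pics/scene0.png

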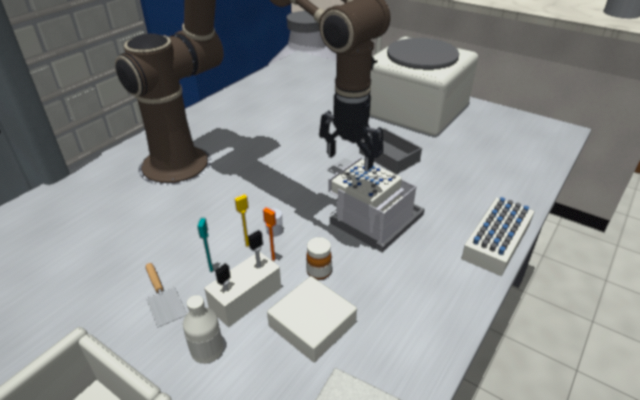

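View pics/side0.png

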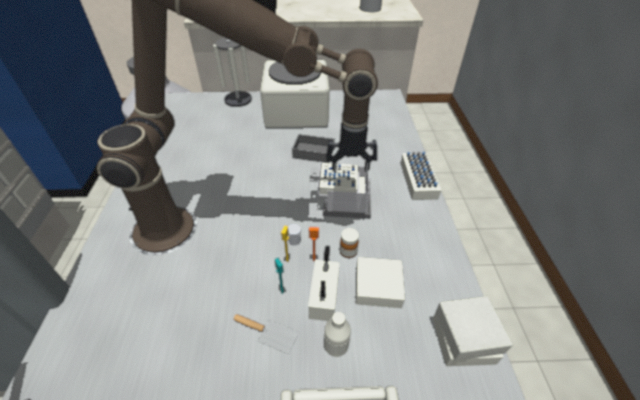

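View pics/wrist0.png

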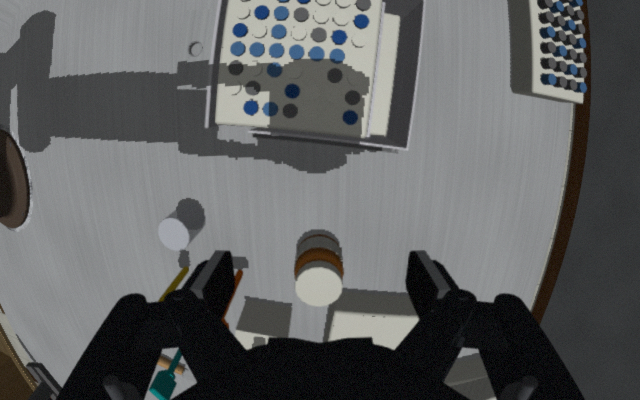

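The wrist view shows the rack at top (x 210–420, y 0–150) with its front towards image left and a grey lug near (195,47). The stand with two black grips is below it. The scene and side views show the black-gripped rods in the white stand, with orange, turquoise and yellow look-alikes around it. I'll work out coarse positions next.

```bash
python3 - <<'E'
from h import *
import pickle
D=pickle.load(open('d0.pkl','rb')); st=D['st']
w,s,d=D['scene'],D['side'],D['wrist']
print('front top corners',atz(d,222,127,.125,st),atz(d,196,47,.12,st),'cradle',atz(d,210,150,.02,st),atz(d,408,150,.02,st))
def tri(u,v):
    o1,d1=ray(w,*u);o2,d2=ray(s,*v)
    A=np.stack([d1,-d2],1);x=np.linalg.lstsq(A,o2-o1,rcond=None)[0];p,q=o1+d1*x[0],o2+d2*x[1];return (p+q)/2,np.linalg.norm(p-q)
print('gripA',tri((256,238),(326,252)));print('gripB',tri((222,272),(323,290)))
for n,c,b in [('scene',w,(190,210,310,330)),('side',s,(270,220,390,330))]:
    x0,y0,x1,y1=b; cv2.imwrite(f'pics/{n}c.png',cv2.resize(c['frame'][y0:y1,x0:x1],None,fx=3.2,fy=3.2,interpolation=cv2.INTER_CUBIC))
a=cv2.imread('pics/scenec.png');b=cv2.imread('pics/sidec.png');h=max(a.shape[0],b.shape[0])
p=lambda i:cv2.copyMakeBorder(i,0,h-i.shape[0],0,0,0)
m=np.hstack([p(a),p(b)]);print(m.shape);cv2.imwrite('pics/rods.png',m)
E
```

```text
front top corners [0.54349364 0.06110548 0.125     ] [0.51938216 0.13166696 0.12      ] cradle [0.49237521 0.02813131 0.02      ] [0.72716823 0.02747659 0.02      ]
gripA (array([ 0.54151994, -0.22529339,  0.14547428]), np.float64(0.0021684388348220023))
gripB (array([ 0.52910537, -0.32186533,  0.11595999]), np.float64(0.007562048035494792))
(384, 768, 3)
```

View pics/rods.png

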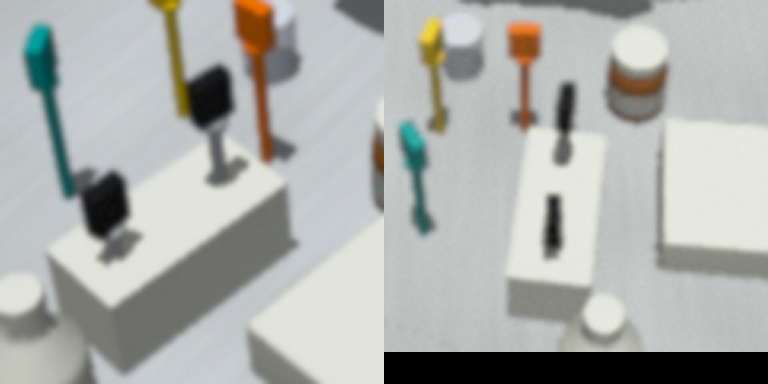

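Rod A, the one nearer the rack at about (0.54, −0.225), stands taller out of the stand, so it's the longer one. Next I'll move over the rack front for a close look.

>>> servo_tool:
  moves: [1.5,-3.1,-1.2,0,0,0,1.5,-3.1,-1.2,0,0,0,1.5,-3.1,-1.2,0,0,0,1.5,-3.1,-1.2,0,0,0,0,0,0,0,0,0,0,0,0,0,0,0]
  fingers: 0

```text
time_s: 0.75
ee_pos: [0.501, 0.0601, 0.2797]
ee_rot: [0.707, 0.707, 0.0, 0.001]
force: [-0.7, -0.7, 0.3]
opening: 0.003
grasp_force: 0.0
```

```bash
python3 - <<'E'
from h import *
import pickle
st=readout.state(); c=eyes.read_camera('wrist'); pickle.dump((st,c),open('d1.pkl','wb'))
print(st['ee_pos'],st['ee_rot'],st['force']); cv2.imwrite('pics/w1.png',cv2.resize(c['frame'],(800,500)))
E
```

```text
[0.5010431  0.06012793 0.27965799] [7.06766288e-01 7.07446587e-01 4.83760689e-04 7.12488102e-04] [-0.69008918 -0.73124792  0.2538291 ]
```

View pics/w1.png

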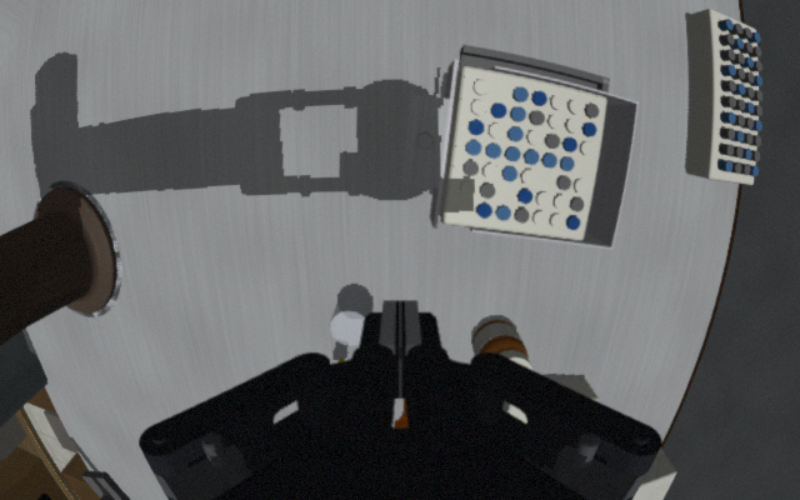

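The rack is seen from above, with the top lug in the arm's shadow. Its hole shows faintly at (425,142) of the 800-wide view. I'll enhance a crop.

```bash
python3 - <<'E'
from h import *
import pickle
st,c=pickle.load(open('d1.pkl','rb'))
g=cv2.cvtColor(c['frame'],cv2.COLOR_BGR2GRAY)[20:210,310:520]
g=cv2.createCLAHE(6,(4,4)).apply(cv2.resize(g,None,fx=3.1,fy=3.1,interpolation=cv2.INTER_CUBIC)); print(g.shape)
cv2.imwrite('pics/c1.png',g)
E
```

```text
(589, 651)
```

View pics/c1.png

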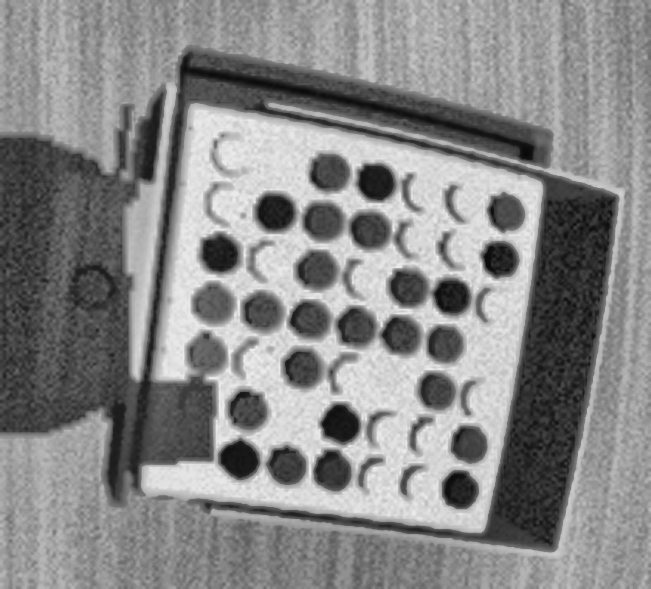

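```bash
python3 - <<'E'
from h import *
import pickle
st,c=pickle.load(open('d1.pkl','rb'))
P=lambda u,v,z:atz(c,310+u/3.1,20+v/3.1,z,st)
print('hole',P(93,288,.124))
def yaw(a,b,z,off):
    d=P(*b,z)-P(*a,z);return round(np.degrees(np.arctan2(d[1],d[0]))-off,2),round(np.linalg.norm(d)*1e3,1)
print('caps left',yaw((140,490),(190,105),.122,90),P(140,490,.122),P(190,105,.122))
print('caps right',yaw((487,530),(543,178),.122,90),'bottom',yaw((140,490),(487,530),.122,0),'top',yaw((190,105),(543,178),.122,0))
for z in (.11,.13):print('rack right',yaw((555,550),(620,195),z,90),P(555,550,z),P(620,195,z))
print('cradle top-left',P(190,48,.022),P(550,130,.022),yaw((190,48),(550,130),.022,0))
E
```

```text
hole [0.52028617 0.12963388 0.124     ]
caps left (np.float64(-6.34), np.float64(124.1)) [0.53650655 0.06517515 0.122     ] [0.55021112 0.18852744 0.122     ]
caps right (np.float64(-5.66), np.float64(124.6)) bottom (np.float64(-5.76), np.float64(125.9)) top (np.float64(-5.54), np.float64(124.4))
rack right (np.float64(-6.63), np.float64(135.9)) [0.69973686 0.04166248 0.11      ] [0.71542216 0.17665705 0.11      ]
rack right (np.float64(-6.63), np.float64(127.2)) [0.68697419 0.04769056 0.13      ] [0.70165439 0.17403472 0.13      ]
cradle top-left [0.56684692 0.23109945 0.022     ] [0.73548279 0.21315933 0.022     ] (np.float64(-6.07), np.float64(169.6))
```

>>> servo_tool:
  moves: [3.75,-1.5,0,0,0,0,3.75,-1.5,0,0,0,0,0,0,4.3,0,0,0,0,0,4.3,0,0,0,0,0,4.3,0,0,0,0,0,4.3,0,0,5.9,0,0,0,0,0,0,0,0,0,0,0,0]

```text
time_s: 1.6
ee_pos: [0.471, 0.1345, 0.1064]
ee_rot: [0.742, 0.67, -0.001, -0.001]
force: [1.9, -0.5, 1.6]
opening: -0.0
grasp_force: 0.0
```

>>> servo_tool:
  moves: [0,0.5,0,0,0,0,0,0.5,0,0,0,0,0,0.5,0,0,0,0,0,0.4,0,0,0,0,0,0.4,0,0,0,0,0,0,0,0,0,0,0,0,0,0,0,0]

```text
time_s: 2.3
ee_pos: [0.4942, 0.1326, 0.1073]
ee_rot: [0.743, 0.67, 0.0, 0.0]
force: [0.5, -0.0, -0.2]
opening: 0.001
grasp_force: 0.0
```

>>> servo_tool:
  moves: [0,0.4,0,0,0,0,0,0.4,0,0,0,0,0,0.4,0,0,0,0,0,0.4,0,0,0,0,0,0.3,0,0,0,0,0,0,0,0,0,0]

```text
time_s: 2.9
ee_pos: [0.5134, 0.1305, 0.1071]
ee_rot: [0.743, 0.67, 0.0, 0.0]
force: [-0.5, -0.8, -0.9]
opening: -0.002
grasp_force: 0.5
```

>>> servo_tool:
  moves: [0,0.2,0,0,0,0,0,0.2,0,0,0,0,0,0.2,0,0,0,0,0,0,0,0,0,0]

```text
time_s: 3.3
ee_pos: [0.519, 0.1299, 0.1071]
ee_rot: [0.743, 0.67, 0.0, 0.0]
force: [-0.8, -1.8, -0.6]
opening: -0.001
grasp_force: 0.8
```

>>> servo_tool:
  moves: [0,0.2,0,0,0,0,0,0.2,0,0,0,0,0,0,0,0,0,0]

```text
time_s: 3.6
ee_pos: [0.5214, 0.1296, 0.1071]
ee_rot: [0.743, 0.67, -0.001, -0.001]
force: [-5.8, -1.3, 1.8]
opening: 0.001
grasp_force: 2.8
```

>>> servo_tool:
  moves: [0,0.15,0,0,0,0,0,0,0,0,0,0,0,0,0,0,0,0]

```text
time_s: 3.9
ee_pos: [0.5214, 0.1296, 0.1071]
ee_rot: [0.743, 0.67, -0.003, -0.002]
force: [-9.2, -0.8, 4.7]
opening: 0.001
grasp_force: 4.4
```

>>> servo_tool:
  moves: [0,0.15,0,0,0,0,0,0,0,0,0,0,0,0,0,0,0,0]

```text
time_s: 4.2
ee_pos: [0.5215, 0.1296, 0.1071]
ee_rot: [0.743, 0.67, -0.004, -0.003]
force: [-12.6, 0.9, 8.4]
opening: -0.0
grasp_force: 6.1
```

>>> servo_tool:
  moves: [0,-1.5,0,0,0,0,0,-1.5,0,0,0,0,0,0,-4.5,0,0,0,0,0,-4.5,0,0,0,-1.5,2,-4,0,0,0,-2,2,0,0,0,0,0,0,0,0,0,0,0,0,0,0,0,0]

```text
time_s: 5.0
ee_pos: [0.533, 0.0934, 0.2377]
ee_rot: [0.743, 0.669, 0.001, 0.0]
force: [-1.2, 0.6, 0.0]
opening: 0.002
grasp_force: 0.0
```

```bash
python3 - <<'E'
from h import *
import pickle
st=readout.state(); c=eyes.read_camera('wrist'); pickle.dump((st,c),open('d2.pkl','wb'))
print(st['ee_pos'],st['ee_rot'],st['force'],proj(c,[.5508,.1266,.124],st))
g=cv2.cvtColor(c['frame'],cv2.COLOR_BGR2GRAY)[10:210,250:500]
g=cv2.createCLAHE(6,(4,4)).apply(cv2.resize(g,None,fx=3,fy=3,interpolation=cv2.INTER_CUBIC)); print(g.shape)
cv2.imwrite('pics/c2.png',g)
E
```

```text
[0.53301478 0.0933583  0.23773225] [7.42977178e-01 6.69315809e-01 1.03506114e-03 4.34952970e-04] [-1.16715063  0.63561302  0.04139771] [336.84341427 155.39045321]
(600, 750)
```

View pics/c2.png

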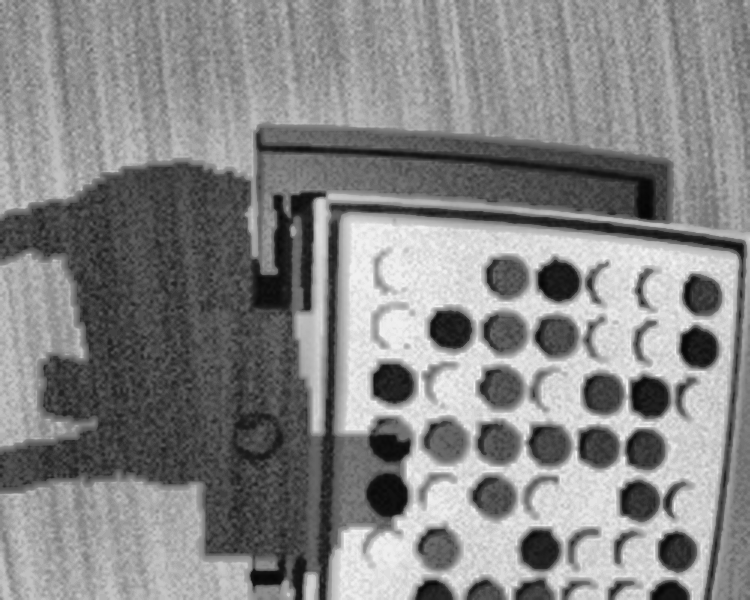

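The hole appears at crop (258,435), i.e. pixel (336,155), against a prediction of (336.8,155.4). So the tray is home and the hole is at about (0.551, 0.127). Next is the rod.

>>> servo_tool:
  moves: [0,0,-3,0,0,-5.9,-4.5,0,-3,0,0,0,-4.5,0.2,0,0,0,0,-4.5,0.2,0,0,0,0,-4.5,0.2,0,0,0,0,-4.5,0,0,0,0,0,-4.5,0,0,0,0,0,-3,0,0,0,0,0]
  fingers: 50

```text
time_s: 5.85
ee_pos: [0.5375, -0.2049, 0.2938]
ee_rot: [0.707, 0.707, -0.0, -0.0]
force: [0.3, 1.3, 0.4]
opening: 0.498
grasp_force: 0.0
```

>>> servo_tool:
  moves: [0,0,0,0,0,0,0,0,0,0,0,0]

```text
time_s: 6.05
ee_pos: [0.5376, -0.2026, 0.2938]
ee_rot: [0.707, 0.707, 0.0, -0.001]
force: [0.9, 0.3, 0.5]
opening: 0.499
grasp_force: 0.0
```

```bash
python3 - <<'E'
from h import *
import pickle
st=readout.state(); c=eyes.read_camera('wrist'); pickle.dump((st,c),open('d3.pkl','wb'))
print(st['ee_pos'],st['ee_rot'],st['force'],proj(c,[.5415,-.2253,.166],st))
g=c['frame'][60:320,190:470]
g=cv2.resize(g,None,fx=2.2,fy=2.2,interpolation=cv2.INTER_CUBIC); print(g.shape)
cv2.imwrite('pics/c3.png',g)
E
```

```text
[ 0.53757529 -0.20255777  0.29380598] [ 7.07417090e-01  7.06795348e-01  8.59699515e-05 -1.17846449e-03] [0.9220733  0.32165139 0.46713248] [324.38279046 214.79422172]
(572, 616, 3)
```

View pics/c3.png

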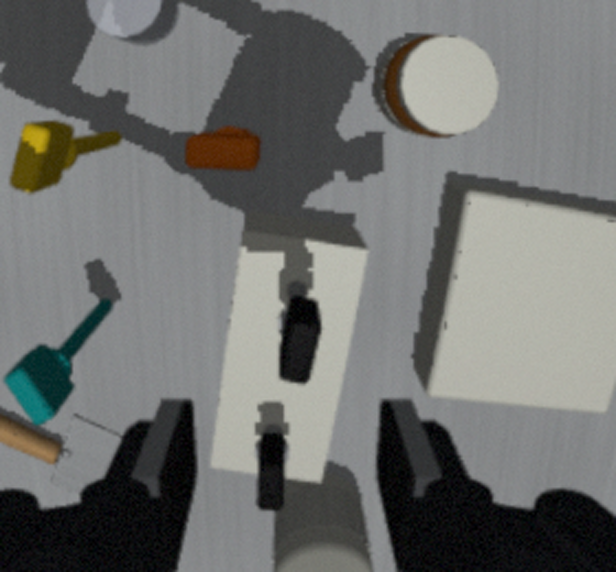

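The long rod's grip is at crop (300,340), the stand is a tilted rectangle, and the short rod is at (270,470). I'll fit the block silhouette for its position and yaw.

```bash
python3 - <<'E'
from h import *
import pickle
from scipy.optimize import minimize
st,c=pickle.load(open('d3.pkl','rb'))
K=[atz(c,190+u/2.2,60+v/2.2,.07,st) for u,v in [(238,246),(367,250),(323,482),(212,467)]]
print('stand',np.mean(K,0),[round(np.linalg.norm(K[i]-K[i-1])*1e3,1) for i in range(4)],np.degrees(np.arctan2(*(K[0]-K[3])[:2])),np.degrees(np.arctan2(*(K[1]-K[2])[:2])))
S=4
fr=cv2.resize(c['frame'][185:245,305:345],None,fx=S,fy=S,interpolation=cv2.INTER_CUBIC)
m=(fr.max(2)<60).astype(np.uint8)
n,l,s,ce=cv2.connectedComponentsWithStats(m); k=1+s[1:,4].argmax(); m=(l==k).astype(np.uint8); print(s[k],ce[k])
def sil(p):
    x,y,a=p; a=a/10; R=np.array([[np.cos(a),-np.sin(a)],[np.sin(a),np.cos(a)]])
    q=[]
    for sx in(-.007,.007):
        for sy in(-.015,.015):
            for z in(.128,.166):
                xy=R@[sx,sy]+[x,y]; q.append((proj(c,[*xy,z],st)-[305,185]+.5)*S-.5)
    h=cv2.convexHull(np.array(q,np.float32)); o=np.zeros_like(m); cv2.fillPoly(o,[np.round(h*16).astype(int)],1,shift=4); return o
f=lambda p:1-(sil(p)&m).sum()/(sil(p)|m).sum()
best=min((minimize(f,[.541,-.225,a],method='Nelder-Mead',options=dict(initial_simplex=[[.541,-.225,a],[.546,-.225,a],[.541,-.219,a],[.541,-.225,a+1]])) for a in(-1.5,-.8,0)),key=lambda r:r.fun)
print(best.x[:2],np.degrees(best.x[2]/10),best.fun)
E
```

```text
stand [ 0.53622205 -0.27773392  0.07      ] [np.float64(140.5), np.float64(71.2), np.float64(149.2), np.float64(70.0)] 8.006045768510287 8.301066788143373
[  50   13   72  182 9532] [ 83.24601343 109.67855644]
[ 0.5427876  -0.22793409] -5.087289266038031 0.1527121001390821
```

>>> servo_tool:
  moves: [-2.6,0.5,0,0,0,0,0,0,3,0,0,7,0,0,3,0,0,0,0,0,3,0,0,0,0,0,1,0,0,0,0,0,0,0,0,0]

```text
time_s: 6.7
ee_pos: [0.5419, -0.2269, 0.193]
ee_rot: [0.748, 0.663, -0.001, -0.002]
force: [0.0, 0.4, 1.1]
opening: 0.5
grasp_force: 0.0
```

```bash
python3 - <<'E'
from h import *
import pickle
st=readout.state(); c=eyes.read_camera('wrist'); pickle.dump((st,c),open('d4.pkl','wb'))
print(st['ee_pos'],st['ee_rot'])
g=cv2.convertScaleAbs(cv2.resize(c['frame'][180:400,200:440],None,fx=2.6,fy=2.6,interpolation=cv2.INTER_CUBIC),alpha=1.8)
print(proj(c,[.5427,-.229,.166],st)); cv2.imwrite('pics/c4.png',g)
E
```

```text
[ 0.54188936 -0.22691769  0.19296201] [ 7.48319734e-01  6.63334028e-01 -7.26082796e-04 -2.23957673e-03]
[322.12057619 239.46225322]
```

View pics/c4.png

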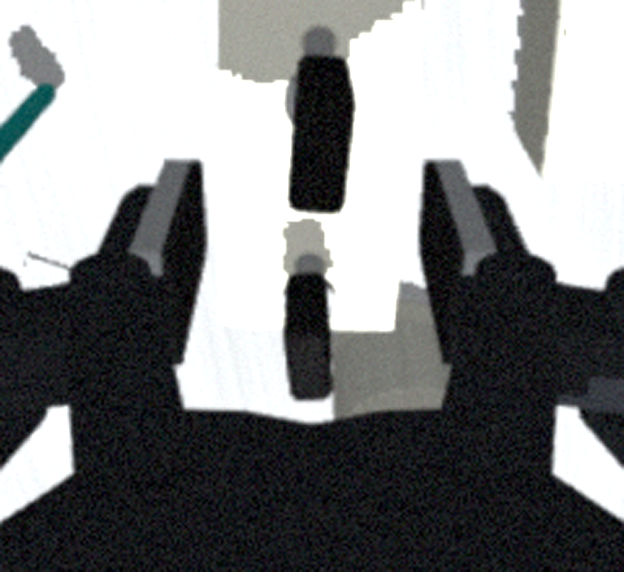

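The grip lies between the pads, with its top-face centre at px (322,241), matching the prediction. I'll descend and grasp.

>>> servo_tool:
  moves: [-0.25,0.1,2,0,0,0,0,0,2,0,0,0,0,0,2.2,0,0,0,0,0,0,0,0,0]

```text
time_s: 7.15
ee_pos: [0.5429, -0.2308, 0.1321]
ee_rot: [0.749, 0.663, -0.0, -0.001]
force: [-0.1, 1.0, -1.4]
opening: 0.501
grasp_force: 0.0
```

>>> servo_tool:
  moves: [0,0,0,0,0,0,0,0,0,0,0,0,0,0,0,0,0,0,0,0,0,0,0,0,0,0,0,0,0,0,0,0,0,0,0,0]
  fingers: 0
  squeeze: 50

```text
time_s: 7.75
ee_pos: [0.5449, -0.2324, 0.1355]
ee_rot: [0.749, 0.663, 0.001, 0.001]
force: [-1.9, -0.6, 6.2]
opening: 0.155
grasp_force: 50.3
```

>>> servo_tool:
  moves: [0,0,-1,0,0,0,0,0,-2,0,0,0,0,0,-2.5,0,0,0,0,0,-2.5,0,0,0,0,0,-3,0,0,0,0,0,-3,0,0,0,0,0,-2,0,0,0,0,0,0,0,0,0]

```text
time_s: 8.55
ee_pos: [0.546, -0.2328, 0.2978]
ee_rot: [0.749, 0.663, 0.002, 0.004]
force: [0.5, -0.2, -1.1]
opening: 0.155
grasp_force: 49.5
```

>>> servo_tool:
  moves: [3,-0.3,-1,0,0,0,4.5,-0.5,0,0,0,0,4.8,-0.5,0,0,0,0,4.8,-0.5,0,0,0,0,4.8,-0.5,0,0,0,0,4.8,-0.5,0,0,0,0,4.8,-0.5,0,0,0,0,3,-0.4,0,0,0,0]

```text
time_s: 9.35
ee_pos: [0.5478, 0.1184, 0.3014]
ee_rot: [0.748, 0.663, -0.0, -0.001]
force: [-0.2, -0.2, -1.6]
opening: 0.154
grasp_force: 49.4
```

>>> servo_tool:
  moves: [1.2,-0.1,0,0,0,0,0,0,2,0,0,0,0,0,0,0,0,0,0,0,0,0,0,0]

```text
time_s: 9.75
ee_pos: [0.5487, 0.1263, 0.2818]
ee_rot: [0.749, 0.662, -0.001, -0.001]
force: [0.6, -0.4, -0.8]
opening: 0.152
grasp_force: 49.2
```

```bash
python3 - <<'E'
from h import *
import pickle
st=readout.state(); D={}
for n in ['wrist','scene','side']: D[n]=eyes.read_camera(n)
pickle.dump((st,D),open('d5.pkl','wb')); c=D['wrist']
print(st['ee_pos'],st['ee_rot'],st['force'])
A=Ro.from_quat(st['ee_rot']).as_matrix(); tip=st['ee_pos']+A@[0,0,.1255-.0025]
print('tip nominal',tip,proj(c,tip,st),'hole',proj(c,[.5508,.1266,.124],st))
g=cv2.cvtColor(c['frame'],cv2.COLOR_BGR2GRAY)[130:290,220:420]
g=cv2.createCLAHE(4,(3,3)).apply(cv2.resize(g,None,fx=3.75,fy=3.75,interpolation=cv2.INTER_CUBIC)); print(g.shape)
cv2.imwrite('pics/c5.png',g)
E
```

```text
[0.54873272 0.12631127 0.28175687] [ 7.49204381e-01  6.62337154e-01 -1.39110793e-03 -5.95638300e-04] [ 0.64016791 -0.39619138 -0.75323439]
tip nominal [0.54837928 0.12619439 0.15875743] [320.0687684  192.36130721] hole [322.49703821 182.12597059]
(600, 750)
```

View pics/c5.png

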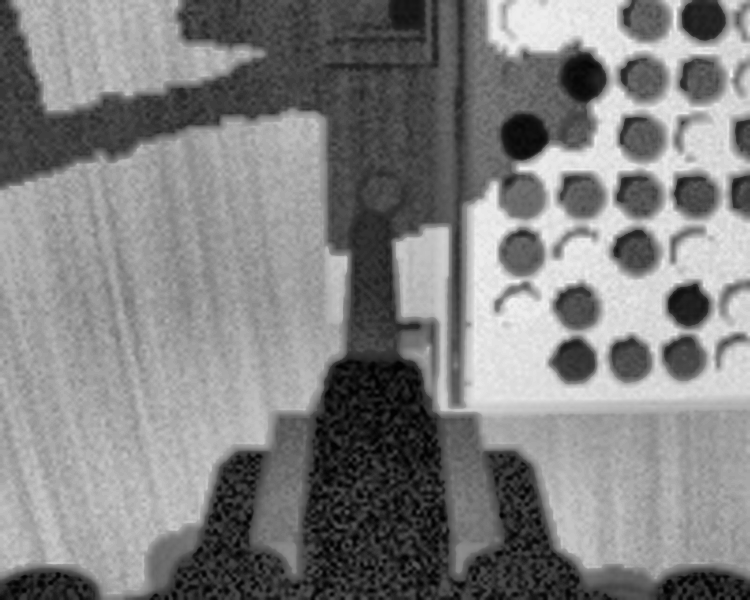

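The rod hangs between the fingers with its tip at about crop (374,208), and the hole is at crop (381,192), nearly aligned. I'll refine numerically.

```bash
python3 - <<'E'
from h import *
import pickle
st,D=pickle.load(open('d5.pkl','rb')); c=D['wrist']
print('hole',atz(c,321.6,181.2,.124,st))
A=Ro.from_quat(st['ee_rot']).as_matrix()
# predicted rod outline for tip tilt shifts along tool x
for s in (0,.003,.006):
  q=[]
  for L,r in((.123,.004),(.120,.005)):
    a=np.linspace(0,2*np.pi,60); P=np.array([proj(c,st['ee_pos']+A@np.array([s*L/.123+r*np.cos(t),r*np.sin(t),L]),st) for t in a]); q+=[P[:,1].min(),P[:,0].min(),P[:,0].max()]
  print(s,np.round(q,1))
g=cv2.cvtColor(c['frame'],cv2.COLOR_BGR2GRAY).astype(int)
print(g[174:200,310:332])
E
```

```text
hole [0.55002551 0.12765432 0.124     ]
0 [188.  315.6 324.6 187.8 314.4 325.7]
0.003 [184.8 315.6 324.6 184.6 314.4 325.8]
0.006 [181.5 315.6 324.6 181.3 314.4 325.8]
[[ 76  73  73  71  70  69  71  71  69  66  73  70  68  72  72  73  77  75
   71  70  73  71]
 [ 75  74  79  72  72  70  70  68  67  70  70  66  69  70  71  72  69  75
   71  73  73  73]
 [ 70  75  73  73  70  72  68  68  67  69  66  62  64  67  66  69  73  73
   72  75  73  73]
 [ 74  71  73  70  71  72  69  64  68  71  72  69  74  69  70  69  70  72
   71  69  74  74]
 [ 72  73  74  73  71  68  65  64  71  75  71  72  72  74  73  74  70  72
   71  71  71  71]
 [ 75  72  76  75  71  68  67  66  73  72  74  70  71  73  72  72  71  69
   67  70  70  71]
 [ 72  74  76  73  72  65  67  72  70  71  73  69  74  72  76  70  71  66
   70  69  74  74]
 [ 73  71  72  71  70  67  70  71  69  73  71  69  72  73  72  71  72  64
   66  70  72  70]
 [ 69  73  72  71  70  63  67  72  72  70  70  73  76  73  72  71  68  67
   67  71  69  73]
 [ 70  72  74  73  72  64  65  70  70  70  73  73  75  73  76  74  71  61
   69  68  70  72]
 [
[... 786 characters left out ...]
6  60  58  56  60  66  73  87
  105 102 104 108]
 [ 69  69  71  60  57  57  56  58  58  59  56  60  55  56  65  81  90 125
  155 157 156 159]
 [ 71  73  72  63  54  62  60  60  56  58  57  55  57  60  83 134 151 158
  162 161 163 165]
 [ 71  74  71  62  56  55  58  57  57  59  57  59  56  61  80 145 163 166
  164 160 164 164]
 [ 77  79  78  70  61  57  58  58  58  56  57  58  57  54  75 146 164 165
  162 161 163 165]
 [111 113 111  82  63  59  58  59  57  57  59  55  59  54  74 145 166 167
  162 159 160 164]
 [157 157 151  90  62  56  59  57  57  59  57  61  57  58  71 142 163 165
  167 157 163 164]
 [163 163 157  90  60  59  57  58  58  59  59  52  59  56  71 127 155 161
  165 158 163 165]]
```

>>> servo_tool:
  moves: [0,0.26,1.2,0,0,0,0,0,1.2,0,0,0,0,0,0,0,0,0,0,0,0,0,0,0]

```text
time_s: 10.3
ee_pos: [0.5515, 0.1267, 0.2579]
ee_rot: [0.749, 0.663, -0.001, -0.001]
force: [0.2, 0.4, -1.1]
opening: 0.153
grasp_force: 49.2
```

```bash
python3 - <<'E'
from h import *
st=readout.state(); c=eyes.read_camera('wrist')
np.set_printoptions(linewidth=200)
print(st['ee_pos'],st['ee_rot'],st['force'])
A=Ro.from_quat(st['ee_rot']).as_matrix(); z=st['ee_pos'][2]
for s,t0 in((.0018,-.0012),):
  a=np.linspace(0,2*np.pi,60)
  P=np.array([proj(c,st['ee_pos']+A@np.array([s+.004*np.cos(t),t0+.004*np.sin(t),.123]),st) for t in a]); print('tip',P.min(0),P.max(0))
Q=np.array([proj(c,[.55+.006*np.cos(t),.1277+.006*np.sin(t),.124],st) for t in a]); print('hole',Q.min(0),Q.max(0))
g=cv2.cvtColor(c['frame'],cv2.COLOR_BGR2GRAY).astype(int)
v0=int(Q[:,1].min())-4
print(v0);print(g[v0:v0+22,308:334])
E
```

```text
[0.55146361 0.12671213 0.25787246] [ 7.49023142e-01  6.62542887e-01 -9.40323867e-04 -6.09286403e-04] [ 0.1609571   0.35628326 -1.05479705]
tip [314.227395  186.0657851] [323.2159401  194.72383293]
hole [312.18397561 181.92844125] [325.16376362 194.45287518]
177
[[75 73 73 71 68 71 71 74 70 70 68 75 71 72 73 73 75 75 71 74 75 75 72 74 73 75]
 [73 75 71 71 68 71 74 71 71 71 72 70 69 75 73 75 74 69 68 73 74 74 74 75 72 71]
 [72 71 75 71 69 68 73 70 73 72 72 71 71 72 73 73 73 74 77 68 74 72 73 75 74 75]
 [72 75 74 71 71 68 69 71 70 71 71 71 69 72 75 75 76 73 68 72 69 76 74 76 74 70]
 [74 75 72 71 71 71 68 73 72 69 67 70 71 75 74 73 75 74 72 72 71 73 72 72 73 78]
 [73 71 73 73 70 71 69 70 69 69 66 69 68 73 74 75 71 74 72 72 71 72 76 71 71 77]
 [76 71 71 71 69 68 71 70 69 68 69 70 69 70 71 74 72 72 75 71 75 75 71 75 75 72]
 [71 72 73 67 65 68 68 67 68 71 73 73 70 71 71 71 68 73 71 70 72 77 73 73 69 76]
 [73 76 74 70 68 67 67 71 70 68 65 69 69 73 74 73 68 70 71 71 73 76 74 75 72 74]
 [72 74 71 68 65 64 68 69 67 62 66 63 66 67 70 70 65 68 71 71 73 74 76 73 72 70]
 [74 74 73 68 63 68 68 62 61
[... 244 characters left out ...]
56 59 58 56 61 57 55 59 60 66 70 71 72 73 71 72 75]
 [74 73 71 67 59 56 51 56 60 58 63 54 62 62 55 57 57 64 70 71 72 74 74 75 74 73]
 [72 72 74 71 66 57 53 57 60 58 59 57 60 57 56 56 61 67 72 73 73 71 73 72 71 73]
 [68 72 72 70 66 61 54 56 59 58 58 62 55 59 55 57 60 69 70 69 72 73 75 72 73 74]
 [71 74 75 70 70 62 54 54 57 57 58 56 60 59 61 57 61 71 69 70 72 72 74 74 71 73]
 [73 76 72 70 68 60 57 58 59 53 58 55 60 55 62 56 62 65 71 70 71 75 74 73 77 76]
 [69 78 74 72 65 62 57 56 57 57 55 60 58 58 58 55 61 68 71 72 70 71 70 70 73 74]
 [73 75 68 69 71 61 57 55 59 59 55 61 57 55 59 52 60 69 69 67 73 72 70 74 69 75]
 [72 69 74 70 68 56 59 57 58 60 60 55 61 58 58 58 60 66 71 68 71 70 71 73 75 72]]
```

>>> servo_tool:
  moves: [0,0,0.3,0,0,0,0,0,0.3,0,0,0,0,0,0.3,0,0,0,0,0,0.2,0,0,0,0,0,0.2,0,0,0,0,0,0,0,0,0]

```text
time_s: 10.95
ee_pos: [0.5521, 0.1266, 0.2469]
ee_rot: [0.749, 0.663, -0.0, 0.0]
force: [-1.3, -0.2, -0.3]
opening: 0.153
grasp_force: 49.5
```

>>> servo_tool:
  moves: [0,0,0.2,0,0,0,0,0,0.2,0,0,0,0,0,0,0,0,0]

```text
time_s: 11.25
ee_pos: [0.5516, 0.1267, 0.2409]
ee_rot: [0.749, 0.663, -0.001, -0.0]
force: [-0.5, -0.2, -2.5]
opening: 0.154
grasp_force: 49.4
```

>>> servo_tool:
  moves: [0,0,0.3,0,0,0,0,0,0.3,0,0,0,0,0,0.3,0,0,0,0,0,0,0,0,0]

```text
time_s: 11.65
ee_pos: [0.5517, 0.1267, 0.2321]
ee_rot: [0.749, 0.663, -0.001, -0.0]
force: [-0.9, -1.8, -2.5]
opening: 0.153
grasp_force: 49.3
```

>>> servo_tool:
  moves: [0,0,0.4,0,0,0,0,0,0.4,0,0,0,0,0,0.4,0,0,0,0,0,0.4,0,0,0,0,0,0.4,0,0,0,0,0,0.4,0,0,0,0,0,0,0,0,0]

```text
time_s: 12.35
ee_pos: [0.5516, 0.1267, 0.2078]
ee_rot: [0.749, 0.663, -0.001, -0.0]
force: [-1.3, -2.6, -3.3]
opening: 0.153
grasp_force: 49.1
```

>>> servo_tool:
  moves: [-0.05,0,0.4,0,0,0,0,0,0.4,0,0,0,0,0,0.4,0,0,0,0,0,0.3,0,0,0,0,0,0.2,0,0,0,0,0,0,0,0,0]

```text
time_s: 12.95
ee_pos: [0.5518, 0.1264, 0.1914]
ee_rot: [0.749, 0.663, -0.0, -0.0]
force: [-3.0, -2.8, -0.8]
opening: 0.156
grasp_force: 49.6
```

>>> servo_tool:
  moves: [0,0,0.2,0,0,0,0,0,0.2,0,0,0,0,0,0.2,0,0,0,0,0,0,0,0,0]

```text
time_s: 13.35
ee_pos: [0.5517, 0.1264, 0.1856]
ee_rot: [0.749, 0.663, -0.0, -0.0]
force: [-4.7, -3.2, 0.0]
opening: 0.156
grasp_force: 49.6
```

>>> servo_tool:
  moves: [-0.05,-0.05,0.2,0,0,0,0,0,0.3,0,0,0,0,0,0.3,0,0,0,0,0,0.3,0,0,0,0,0,0,0,0,0]

```text
time_s: 13.85
ee_pos: [0.5514, 0.1262, 0.1742]
ee_rot: [0.749, 0.663, 0.0, -0.0]
force: [-2.0, -1.8, -1.9]
opening: 0.152
grasp_force: 49.3
```

>>> servo_tool:
  moves: [0,0,0.4,0,0,0,0,0,0.4,0,0,0,0,0,0.4,0,0,0,0,0,0.4,0,0,0,0,0,0,0,0,0]

```text
time_s: 14.35
ee_pos: [0.5512, 0.1261, 0.1579]
ee_rot: [0.749, 0.663, -0.0, -0.0]
force: [-2.2, -1.4, -3.1]
opening: 0.153
grasp_force: 49.1
```

>>> servo_tool:
  moves: [0,0,0.3,0,0,0,0,0,0.3,0,0,0,0,0,0.3,0,0,0,0,0,0.2,0,0,0,0,0,0.2,0,0,0,0,0,0,0,0,0]

```text
time_s: 14.95
ee_pos: [0.5513, 0.1259, 0.1455]
ee_rot: [0.749, 0.663, -0.0, -0.0]
force: [-3.1, -1.7, -1.4]
opening: 0.153
grasp_force: 49.6
```

>>> servo_tool:
  moves: [0,0,0.2,0,0,0,0,0,0.2,0,0,0,0,0,0.2,0,0,0,0,0,0,0,0,0]

```text
time_s: 15.35
ee_pos: [0.5512, 0.1259, 0.1397]
ee_rot: [0.749, 0.663, -0.0, -0.0]
force: [-4.3, -2.7, -0.6]
opening: 0.151
grasp_force: 49.7
```

>>> servo_tool:
  moves: [-0.03,-0.05,0.2,0,0,0,0,0,0.1,0,0,0,0,0,0,0,0,0]

```text
time_s: 15.65
ee_pos: [0.5512, 0.1258, 0.1368]
ee_rot: [0.749, 0.663, 0.0, 0.0]
force: [-2.5, -1.6, 0.2]
opening: 0.154
grasp_force: 49.7
```

>>> servo_tool:
  moves: [0,0,0.1,0,0,0,0,0,0.1,0,0,0,0,0,0,0,0,0]

```text
time_s: 15.95
ee_pos: [0.5512, 0.1259, 0.1365]
ee_rot: [0.749, 0.663, 0.0, 0.0]
force: [-5.6, -1.7, 8.2]
opening: 0.156
grasp_force: 50.8
```

>>> servo_tool:
  moves: [0,0,0.1,0,0,0,0,0,0.1,0,0,0,0,0,0,0,0,0]

```text
time_s: 16.25
ee_pos: [0.5513, 0.1259, 0.1365]
ee_rot: [0.749, 0.663, -0.0, -0.0]
force: [-11.3, -2.9, 17.9]
opening: 0.156
grasp_force: 52.1
```

>>> servo_tool:
  moves: [0,0,-0.4,0,0,0,0,0,0,0,0,0]

```text
time_s: 16.45
ee_pos: [0.5512, 0.1259, 0.1375]
ee_rot: [0.749, 0.663, 0.0, 0.0]
force: [-4.1, -1.7, 1.7]
opening: 0.156
grasp_force: 49.9
```

>>> servo_tool:
  moves: [0,0,0,0,0,0,0,0,0,0,0,0,0,0,0,0,0,0,0,0,0,0,0,0,0,0,0,0,0,0]
  fingers: 45

```text
time_s: 16.95
ee_pos: [0.5514, 0.1259, 0.1371]
ee_rot: [0.749, 0.663, 0.0, 0.0]
force: [0.1, -0.0, 0.9]
opening: 0.45
grasp_force: 0.0
```

>>> servo_tool:
  moves: [0,0,-1,0,0,0,0,0,-2,0,0,0,0,0,-3,0,0,0,0,0,-4,0,0,0,0,0,-2,0,0,0,0,0,0,0,0,0,0,0,0,0,0,0]

```text
time_s: 17.65
ee_pos: [0.5511, 0.1258, 0.2576]
ee_rot: [0.749, 0.663, 0.001, 0.0]
force: [0.1, -0.2, 0.2]
opening: 0.452
grasp_force: 0.0
```

```bash
python3 - <<'E'
from h import *
st=readout.state(); np.set_printoptions(linewidth=200)
print(st['ee_pos'],st['force'],st['opening'])
for n in ('wrist','side','scene'):
    c=eyes.read_camera(n)
    q=[]
    for z in(.129,.167):
        for sx in(-.007,.007):
            for sy in(-.015,.015):
                a=np.radians(-7);q.append(proj(c,[.550+np.cos(a)*sx-np.sin(a)*sy,.1275+np.sin(a)*sx+np.cos(a)*sy,z],st))
    h=cv2.convexHull(np.array(q,np.float32)); m=np.zeros((400,640),np.uint8);cv2.fillPoly(m,[h.astype(int)],1)
    x,y,w,hh=cv2.boundingRect(h); p=5
    dk=(c['frame'].max(2)<50).astype(np.uint8)
    sub=dk[y-p:y+hh+p,x-p:x+w+p]; nn,l,s,ce=cv2.connectedComponentsWithStats(sub); k=1+s[1:,4].argmax()
    print(n,'pred box',(p,p,w,hh),'found',s[k],'IoU',(m&dk).sum()/max(1,m.sum()))
E
```

```text
[0.55110487 0.12579545 0.25762369] [ 0.10054214 -0.19320065  0.22341297] 0.45163646217224634
wrist pred box (5, 5, 19, 48) found [  7   7  18  44 738] IoU 0.7944444444444444
side pred box (5, 5, 6, 16) found [ 7  8  3 11 23] IoU 0.27380952380952384
scene pred box (5, 5, 14, 20) found [  9   9   9  15 103] IoU 0.4926829268292683
```

```bash
python3 -c "
from station import env
print(env.hand_in())"
```

```text
the job is handed in; nothing more can be done
None
```

I pushed the upper tray home and threaded the longer rod down through the three lugs until its collar stopped on the top lug. I then let go and handed the job in at about 18 s of the 72 s; the hand-in reported no verdict.

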